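# Open the fume hood to the mark

## Task

Get the bench fume hood ready for soldering: first press the green extractor button on the grey switch box, then push the sliding window up from beneath its black lip, gently, until the red pointer stands level with the middle of the green marker clip. Only push with the fingers: do not grip the lip, do not shift the clip, and leave the things standing around and inside the hood where they are. Finish with the robot clear of everything.

Things in the scene. Friction and masses are not known exactly. Their poses are not given: they have to be found in the camera images.
- hood: White bench fume hood, 260 mm deep, 320 wide, 300 high, fixed. Origin: on the worktop, middle of its front lower edge; x into the hood, y left, z up. The open front leans back 30 degrees: its plane passes through the origin, 'up the slope' is (0.5, 0, 0.866) here. Two aluminium posts (20 mm wide, middles at y = +-152 mm, 500 mm long, higher than the roof) guide the window.
- sash (a joint): How far the window (sash) is pushed up its slope, in m: 0 lowest, 0.19 highest, grows upwards. The window is 280 mm wide, balanced by hidden counterweights, slides with about 3 N of friction and stays where it is left. Below it the front is open (about 110 mm above the worktop at joint 0).
- lip_middle (a point): Middle of the lower front edge of the black lip at the foot of the window; moves with it. The lip is 220 mm long (along y), 12 mm thick (top half 8 mm shorter in front), and stands 46 mm out from the window's plane, square to it, so it rises towards the robot; underside free. Axes: z up the slope (the way the window slides), x square to the window, into the hood, 30 degrees downwards, y left.
- pointer (a point): Tip of the small red pointer that the window carries across the right-hand post. It is 4 mm up the slope from the lip's underside and moves with the window. Axes as lip_middle.
- clip_middle (a point): Middle of the front face of the green marker clip (20 mm tall along the slope) on the outside of the right-hand post. A stiff slide: it stays put unless knocked. Axes as lip_middle. The window has still to rise by the offset from pointer to this point along that z axis.
- switch_box: Grey switch box, 80x80x45 mm, fixed to the worktop to the right of the hood; origin at the middle of its underside, z up.
- fan_button_top (a point): Middle of the top of the round green extractor button (32 mm across) on the switch box; press straight down.
- fan_button (a joint): Travel of the button in m: 0 up, 0.006 fully pressed (takes about 5 N); it springs back.
- charcoal_block: Black charcoal block, 50x75x25 mm, lies inside the hood; leave it alone. Origin: middle of its underside.
- brass_tube: Brass tube on a small plate, 28x40x57 mm, stands left of the hood; leave it alone. Origin: middle of its underside.
- scrap_tin: Open grey tin, 67 mm across, 45 mm high, stands between switch box and hood; leave it alone. Origin: middle of its underside.
- wax_puck: Brown wax disc, 45 mm across, 16 mm high, lies left in front of the hood; leave it alone. Origin: middle of its underside.

How it is judged:
By the outcome, as a careful person would: the job done as asked, in the order asked, and still so for the second after the job is handed in, with the robot touching nothing.
It also fails if it takes over 51 s, if anything falls off the work surface, if the arm or the gripper's body presses on something with over 40 N, if the wrist force passes 120 N, or if a joint passes its speed limit or range.

## Robot

A 6-joint arm with a two-finger parallel gripper is mounted at the origin on a cart in front of the work surface, level with it; the furniture and walls round the work are solid. World frame = base frame: x ahead of the robot, y to its left, z up, the work surface at z = 0. Lengths are in m, angles in rad, forces in N, time in s.
With the tool pointing down it reaches from about 0.375 to 0.9 m from the base axis. Payload 3.1 kg.
Tool frame: the origin (TCP) lies midway between the tips of the shut fingers; the grasp point (between the pads) lies 19 mm behind it (manip.grasp_offset is the distance from the TCP to the grasp point, in m); z points along the fingers, y is the line along which they close (so a half turn about z gives the same grasp; the last joint's range is limited). The gripper opens to 85 mm and grips with 20 to 120 N. Pads are 22 mm wide; open, the fingers measure 114 mm over their backs; the gripper's body (76 mm by 85 mm) begins 54 mm behind the grasp point. The pads swing forward as they close: fully open they stand 13 mm farther back than shut.
Start: joints at [-1.312, 0.527, 1.433, -0, 1.181, -0.178], TCP at [0.264, -0.566, 0.231] pointing down, gripper open.
Joint ranges: [-3.08, 3.08], [-0.75, 2.2], [0.22, 2.44], [-1.43, 4.57], [0, 2.65], [-2.85, 2.85]. Speed limits (rad/s): [2.79, 2.79, 3.14, 3.14, 3.14, 3.14].

## Interface

Orientations are given as a unit quaternion [x, y, z, w].
In Python, from station import sensors, cams, order, manip gives the robot as it stands.
- The arm moves only by the tool move_arm, never from a script. Its argument "targets" is a list of rows, each an object of numbers: "dx", "dy", "dz": the shift along the world's x, y, z normalised to -1 to 1, where 1 is 25 mm; "rx", "ry", "rz": the turn, a rotation vector about the world's x, y, z normalised to -1 to 1, where 1 is 30 degrees. A call has exactly 10 rows; each row shifts and turns the commanded pose from where the row before left it; what a row does not reach is not made up. A row lasts 1/8 s, in which the tool goes at most 62.5 mm and 10.7 degrees, less where a joint would pass 70% of its speed; a pose out of reach is approached as far as the arm can. A call with a number of a shift or a turn outside -1 to 1 is refused whole. A call with a gripper value outside its range is refused whole. "claw" is the opening in per cent of the stroke, from 0 (shut) to 100 (fully open), set as the call begins (left out, the last holds). The fingers move at their own pace and stop on an object; "newtons" is the grip in N (left out, the last holds). Time passes only in rows, so rows that do not move let the fingers close, or fill a call up. It gives the time, the measured TCP pose, the force, the opening and the grip force at its end, in the units of the state.
- sensors.sense(): the state, without advancing time (a new reading comes with each control period).
- cams.snapshot(name): name is "scene" or "top" or "wrist"; returns the picture (420x560x3 uint8, red, green, blue); there is no depth.
- cams.camera_model(name): a dict with "fx", "fy", "cx", "cy" (pixels), "distortion" ([k1, k2, p1, p2, k3] as OpenCV has them; the pictures are not rectified), "extrinsics" (4x4, takes a point from world to camera coordinates). Camera axes: x right, y down, z forward; pixel columns grow to the right and rows downward; lengths in m; the calibration is good to about 2 mm. A picture is of the moment at which its call begins: read the wrist's pose just before it. camera_model takes no time and is no camera call; for the wrist camera it gives the pose at the moment of the call.
- order.sign_off(): hands the job in; it is judged then, once.
The state is a dict: "t": time; "q": joint angles; "qd": joint speeds; "tau": joint torques, N m; "tcp_pos": TCP position; "tool_rot": TCP orientation; "force": force on the tool from outside, world axes, zero at the start; "ft_torque": the same for the moment, N m; "finger_gap": opening from 0.0 (shut) to 1.0 (fully open); "gripper_force": force on a finger pad.
Only numpy, scipy, OpenCV 4.12 (cv2) and the standard library are available. Lean on these libraries where they do the work, as an engineer would, in place of code of your own. Each camera call takes 0.05 s, during which the arm holds its last target. There are 200 camera calls.

## Working session

There is one attempt and no reset: what is moved stays moved. The work goes in short steps, Python scripts to look and compute and a tool call to move; the robot and the scene stay as the last step left them, time stands still between calls to the robot, and variables do not carry over. Pictures are saved under pics/ and viewed, at most 12 in all, crops included, and the job is handed in when it is done.

Besides the shell and the picture viewer there is one more tool, called after "Call:" in YAML: its name, and indented under it one key for each argument. move_arm: Moves the arm, as the interface text tells. Scaled input: -1 to 1 covers 25 mm each way for a shift and 30 degrees each way for a turn. Its arguments: {"type":"object","properties":{"targets":{"type":"array"},"claw":{"type":"number"},"newtons":{"type":"number"}},"required":["targets"]}

```bash
mkdir -p pics
cat > h.py <<'E'
import numpy as np, cv2
from station import sensors, cams, order, manip
def snap(n,f):
    m=cams.camera_model(n); im=cams.snapshot(n); cv2.imwrite('pics/'+f,im[:,:,::-1]); np.savez('pics/'+f[:-4]+'.npz',im=im,E=m['extrinsics'],K=[m[k] for k in('fx','fy','cx','cy')],D=m['distortion']); return im
def ray(f,uv):
    d=np.load('pics/'+f+'.npz');fx,fy,cx,cy=d['K'];K=np.array([[fx,0,cx],[0,fy,cy],[0,0,1]])
    p=cv2.undistortPoints(np.array([[uv]],float),K,d['D'])[0,0];E=d['E'];R=E[:3,:3]
    r=R.T@np.array([p[0],p[1],1]);return -R.T@E[:3,3], r/np.linalg.norm(r)
def onz(f,uv,z):
    o,r=ray(f,uv);return o+r*(z-o[2])/r[2]
def tri(*ps):
    A=np.zeros((3,3));b=np.zeros(3)
    rs=[ray(*p) for p in ps]
    for o,r in rs:
        P=np.eye(3)-np.outer(r,r);A+=P;b+=P@o
    x=np.linalg.solve(A,b);return x,[round(1e3*np.linalg.norm(np.cross(x-o,r)),1) for o,r in rs]
def proj(f,X):
    d=np.load('pics/'+f+'.npz');fx,fy,cx,cy=d['K'];K=np.array([[fx,0,cx],[0,fy,cy],[0,0,1]]);E=d['E']
    return cv2.projectPoints(np.atleast_2d(X).astype(float),cv2.Rodrigues(E[:3,:3])[0],E[:3,3],K,d['D'])[0][:,0]
E
python3 - <<'E'
from h import *
a=snap('scene','scene0.png');b=snap('top','top0.png');c=snap('wrist','wrist0.png')
for n in('scene0','top0','wrist0'):
    d=np.load(f'pics/{n}.npz');print(n,-d['E'][:3,:3].T@d['E'][:3,3],d['E'][2,:3],d['K'])
print(sensors.sense())
E
```

```text
scene0 [-0.17221044  0.63008248  0.6827136 ] [ 0.64977586 -0.57672829 -0.49515232] [399.75099092 399.75099092 282.58909685 211.31259167]
top0 [ 0.38562462 -0.05092459  1.25785292] [ 0.20523063  0.0073024  -0.9786864 ] [390.06171308 390.06171308 277.27901772 208.64502016]
wrist0 [ 0.32799192 -0.53555819  0.37321581] [-0.25291511 -0.11595473 -0.96051468] [368.96691453 368.96691453 276.22071534 204.30080427]
{'t': 0.15, 'q': array([-1.31246685e+00,  5.28267024e-01,  1.43360623e+00, -4.33949017e-05,
        1.18139807e+00, -1.78476598e-01]), 'qd': array([-0.00073421, -0.00332405, -0.00464645,  0.00025073, -0.00021663,
       -0.0020833 ]), 'tau': array([ 1.11562160e-03, -4.42743552e+01, -1.78275776e+01, -1.74908710e-04,
        5.60872955e-03, -1.59447819e-05]), 'tcp_pos': array([ 0.26429136, -0.56576483,  0.23055013]), 'tool_rot': array([ 9.76242577e-01,  2.16678856e-01, -5.35527955e-05, -8.37860720e-04]), 'force': array([ 0.05660497, -0.56424476,  0.55883325]), 'ft_torque': array([-0.03019061,  0.03058451,  0.0042177 ]), 'gripper_force': 0.0, 'finger_gap': 1.0024200114421304}
```

View pics/scene0.png

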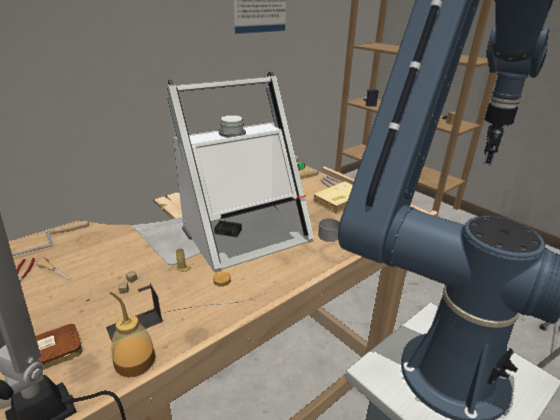

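View pics/top0.png

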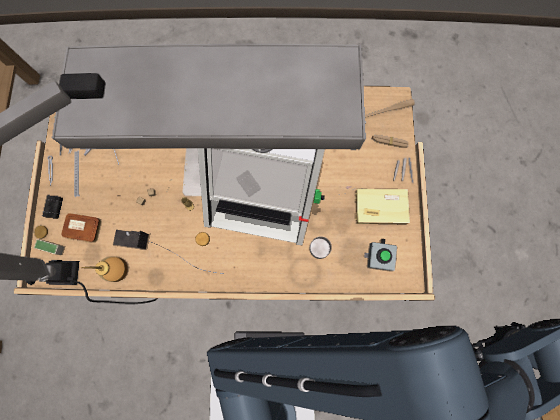

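Scene: hood with front base corners near (216,265) and (311,240), pointer ~(302,197), clip ~(301,166). Top: button (386,256), pointer (305,220), clip (319,197), lip from (217,204) to (292,222); an overhead shelf hides the rear of the hood.

Run:
```python
from h import *
def blobs(f,lo,hi,box):
    im=np.load(f'pics/{f}.npz')['im'];h=cv2.cvtColor(im,cv2.COLOR_RGB2HSV)
    m=cv2.inRange(h,lo,hi); z=np.zeros_like(m);x0,y0,x1,y1=box;z[y0:y1,x0:x1]=m[y0:y1,x0:x1]
    n,l,s,c=cv2.connectedComponentsWithStats(z)
    return [(c[i].round(1).tolist(),s[i].tolist()) for i in range(1,n) if s[i][4]>3]
for f,b in(('scene0',(260,130,345,230)),('top0',(280,170,420,280))):
    print(f,'green',blobs(f,(45,120,40),(90,255,255),b)); print('red',blobs(f,(0,150,80),(6,255,255),b),blobs(f,(172,150,80),(180,255,255),b))
a=cv2.imread('pics/scene0.png')[60:280,150:370];b=cv2.imread('pics/top0.png')[140:270,190:410]
a=cv2.resize(a[:200],None,fx=3,fy=3,interpolation=cv2.INTER_CUBIC);b=cv2.resize(b,None,fx=3.6,fy=3.6,interpolation=cv2.INTER_CUBIC)
cv2.imwrite('pics/sc.png',a);cv2.imwrite('pics/tc.png',b)
```

```text
scene0 green [([300.9, 165.5], [298, 163, 6, 6, 31])]
red [([303.8, 195.8], [302, 195, 4, 2, 5]), ([298.1, 197.1], [297, 196, 4, 3, 7])] []
top0 green [([317.0, 196.3], [314, 189, 7, 14, 76]), ([384.8, 255.2], [380, 250, 11, 11, 89])]
red [([302.7, 218.9], [299, 216, 10, 6, 27])] []
```

View pics/sc.png

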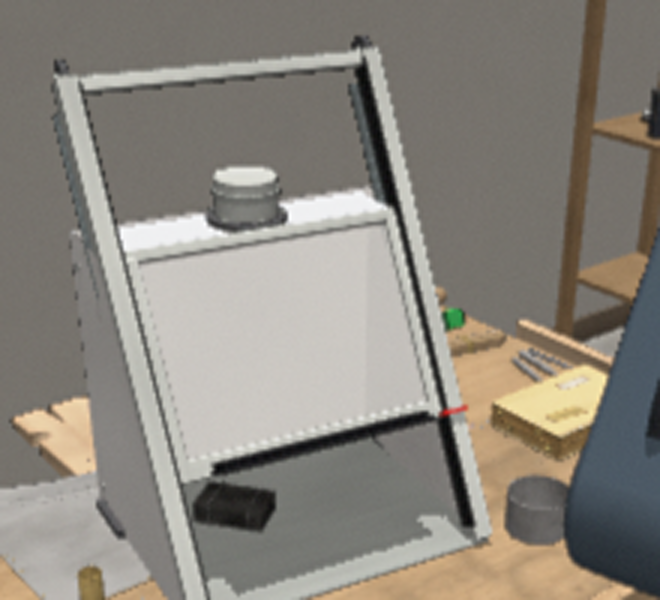

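View pics/tc.png

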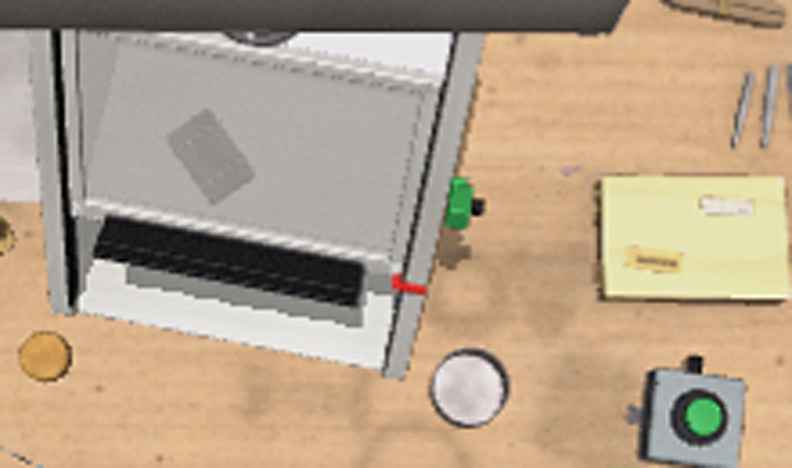

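Top crop: pointer tip at (308,220.6) full-frame, lip front edge (216,210)–(290,225), right post foot (301.7,244.7). Scene crop: pointer tip (305.3,196), lip edge (222,217)–(293,198), right post foot (313,240).

Run:
```python
from h import *
np.set_printoptions(precision=4,suppress=True)
im=np.load('pics/wrist0.npz')['im'];m=cv2.inRange(cv2.cvtColor(im,cv2.COLOR_RGB2HSV),(45,120,40),(90,255,255))
n,l,s,c=cv2.connectedComponentsWithStats(m)
for i in range(1,n):
    if s[i][4]>20:
        print('wrist green',c[i],s[i],onz('wrist0',c[i],.06)); 
        if s[i][4]>300: print('btn tri',tri(('wrist0',c[i]),('top0',(384.8,255.2))))
T=lambda n,a,b:print(n,tri(('scene0',a),('top0',b)))
T('ptr',(305.3,196),(308.3,220.6));T('lipL',(221.7,217.3),(216.4,210.3));T('lipR',(292.7,198.3),(290,224.7))
T('footR',(312.7,240.3),(301.7,244.7));T('clip~',(300.9,165.5),(317,196.3))
for n,p in(('footR',(301.7,244.7)),('footL',(205.3,226.7))):print(n,onz('top0',p,0))
print('tin',onz('top0',(320.5,247.5),.045),'puck',onz('top0',(202.3,239),.016))
print('shelf corner at z .5,.7', onz('top0',(362,147),.5),onz('top0',(362,147),.7))
```

```text
ptr (array([ 0.5878, -0.1344,  0.1252]), [np.float64(0.2), np.float64(0.2)])
lipL (array([0.6174, 0.14  , 0.136 ]), [np.float64(4.3), np.float64(4.3)])
lipR (array([ 0.5757, -0.0771,  0.1403]), [np.float64(4.1), np.float64(4.1)])
footR (array([ 0.5311, -0.1216, -0.001 ]), [np.float64(0.2), np.float64(0.2)])
clip~ (array([ 0.6403, -0.1557,  0.2022]), [np.float64(3.6), np.float64(3.6)])
footR [ 0.5309 -0.1216  0.    ]
footL [0.587  0.1936 0.    ]
tin [ 0.5174 -0.1777  0.045 ] puck [0.5444 0.1984 0.016 ]
shelf corner at z .5,.7 [ 0.6759 -0.2188  0.5   ] [ 0.5993 -0.1745  0.7   ]
```

View pics/wrist0.png

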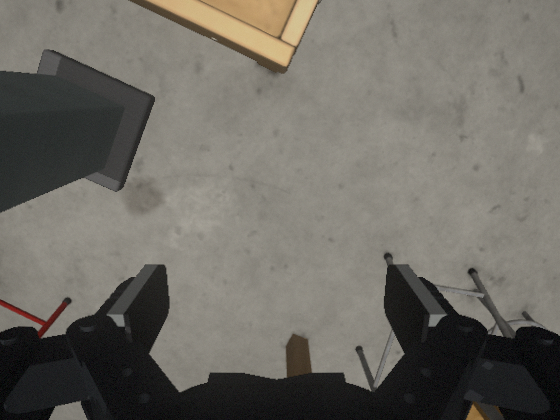

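Wrist view shows only floor, a bench corner and the fingers. The hood yaw is about -10° and the foot spacing (0.320 m vs 0.324) checks out; lip height ~0.138 m is plausible. Now I'll move closer to the button and shut the fingers.

Run:
```python
from h import *
for z in(.045,.055,.065):print(onz('top0',(384.8,255.2),z))
print([ (k,getattr(manip,k)) for k in dir(manip) if k[0]!='_'])
```

```text
[ 0.49454173 -0.37822095  0.045     ]
[ 0.4936437  -0.37552239  0.055     ]
[ 0.49274568 -0.37282382  0.065     ]
[('PlanningError', <class 'station.PlanningError'>), ('grasp_offset', 0.0187)]
```

Call:
move_arm:
  targets:
    - {"dx":1,"dy":1}
    - {"dx":1,"dy":1}
    - {"dx":1,"dy":1}
    - {"dx":1,"dy":1}
    - {"dx":1,"dy":1}
    - {"dx":1,"dy":1}
    - {"dx":1,"dy":1}
    - {"dx":0.6,"dy":1}
    - {}
    - {}
  claw: 0
  newtons: 20

```text
schema error: expected keys dx, dy, dz, rx, ry, rz
```

Call:
move_arm:
  targets:
    - {"dx":1,"dy":1,"dz":0,"rx":0,"ry":0,"rz":0}
    - {"dx":1,"dy":1,"dz":0,"rx":0,"ry":0,"rz":0}
    - {"dx":1,"dy":1,"dz":0,"rx":0,"ry":0,"rz":0}
    - {"dx":1,"dy":1,"dz":0,"rx":0,"ry":0,"rz":0}
    - {"dx":1,"dy":1,"dz":0,"rx":0,"ry":0,"rz":0}
    - {"dx":1,"dy":1,"dz":0,"rx":0,"ry":0,"rz":0}
    - {"dx":1,"dy":0.8,"dz":0,"rx":0,"ry":0,"rz":0}
    - {"dx":1,"dy":0.8,"dz":0,"rx":0,"ry":0,"rz":0}
    - {"dx":0.4,"dy":0,"dz":0,"rx":0,"ry":0,"rz":0}
    - {"dx":0,"dy":0,"dz":0,"rx":0,"ry":0,"rz":0}
  claw: 0
  newtons: 20

```text
t: 1.4
tcp_pos: [0.4747, -0.3768, 0.2311]
tool_rot: [0.976, 0.217, -0.0, 0.0]
force: [-0.4, -0.0, -0.7]
finger_gap: 0.001
gripper_force: 0.0
```

Run:
```python
from h import *
snap('wrist','wrist1.png')
im=np.load('pics/wrist1.npz')['im'];m=cv2.inRange(cv2.cvtColor(im,cv2.COLOR_RGB2HSV),(45,120,40),(90,255,255))
n,l,s,c=cv2.connectedComponentsWithStats(m)
for i in range(1,n):
    if s[i][4]>20:
        print('wrist green',c[i],s[i],onz('wrist1',c[i],.055)); 
        if s[i][4]>300: print('btn tri',tri(('wrist1',c[i]),('top0',(384.8,255.2))))
print({k:v for k,v in sensors.sense().items() if k in('t','tcp_pos','finger_gap','force','q')})
```

```text
wrist green [280.04007634 164.78721374] [ 262  146   37   38 1048] [ 0.48844613 -0.37344943  0.055     ]
btn tri (array([ 0.49164643, -0.37137074,  0.07260759]), [np.float64(0.7), np.float64(0.7)])
{'t': 1.45, 'q': array([-8.55816852e-01,  5.01641707e-01,  1.48293745e+00, -7.26605445e-04,
        1.15719477e+00,  2.78556206e-01]), 'tcp_pos': array([ 0.47405342, -0.3769945 ,  0.23109135]), 'force': array([0.39941263, 0.26130087, 0.20138177]), 'finger_gap': -0.003532003111415521}
```

Call:
move_arm:
  targets:
    - {"dx":0.64,"dy":0.18,"dz":-1,"rx":0,"ry":0,"rz":0}
    - {"dx":0,"dy":0,"dz":-1,"rx":0,"ry":0,"rz":0}
    - {"dx":0,"dy":0,"dz":-1,"rx":0,"ry":0,"rz":0}
    - {"dx":0,"dy":0,"dz":-1,"rx":0,"ry":0,"rz":0}
    - {"dx":0,"dy":0,"dz":-1,"rx":0,"ry":0,"rz":0}
    - {"dx":0,"dy":0,"dz":-0.8,"rx":0,"ry":0,"rz":0}
    - {"dx":0,"dy":0,"dz":0,"rx":0,"ry":0,"rz":0}
    - {"dx":0,"dy":0,"dz":0,"rx":0,"ry":0,"rz":0}
    - {"dx":0,"dy":0,"dz":0,"rx":0,"ry":0,"rz":0}
    - {"dx":0,"dy":0,"dz":0,"rx":0,"ry":0,"rz":0}

```text
t: 2.7
tcp_pos: [0.4907, -0.3722, 0.0872]
tool_rot: [0.976, 0.217, 0.0, 0.001]
force: [-0.4, -0.2, 0.9]
finger_gap: -0.001
gripper_force: 0.0
```

Run:
```python
from h import *
snap('wrist','wrist2.png');s=sensors.sense()
im=np.load('pics/wrist2.npz')['im'];m=cv2.inRange(cv2.cvtColor(im,cv2.COLOR_RGB2HSV),(45,120,40),(90,255,255))
n,l,st,c=cv2.connectedComponentsWithStats(m);i=1+st[1:,4].argmax()
print(c[i],st[i],tri(('wrist2',c[i]),('wrist1',(280,164.8))),'tcp px',proj('wrist2',s['tcp_pos']),s['tcp_pos'],s['force'])
```

```text
[277.71794872 239.1362773 ] [ 246  216   65   48 2106] (array([ 0.48555062, -0.37498748,  0.03665871]), [np.float64(0.0), np.float64(0.0)]) tcp px [[277.31650857 269.82524678]] [ 0.49070834 -0.37208959  0.08709714] [0.19849041 0.02600391 0.03535472]
```

View pics/wrist2.png

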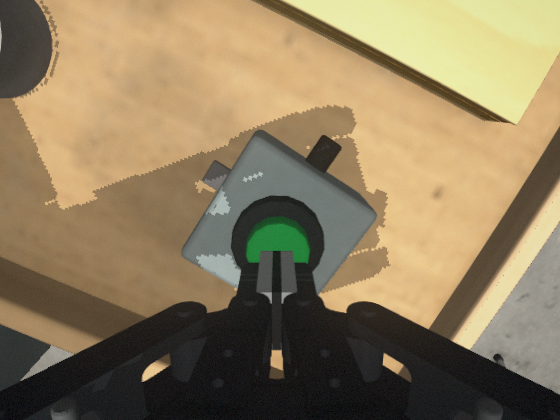

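Picture: button (278,240) is under the shut fingertips; its apparent size puts its top near z 0.055. Descend slowly.

Call:
move_arm:
  targets:
    - {"dx":-0.08,"dy":-0.04,"dz":-0.5,"rx":0,"ry":0,"rz":0}
    - {"dx":0,"dy":0,"dz":-0.4,"rx":0,"ry":0,"rz":0}
    - {"dx":0,"dy":0,"dz":-0.1,"rx":0,"ry":0,"rz":0}
    - {"dx":0,"dy":0,"dz":-0.1,"rx":0,"ry":0,"rz":0}
    - {"dx":0,"dy":0,"dz":-0.08,"rx":0,"ry":0,"rz":0}
    - {"dx":0,"dy":0,"dz":-0.08,"rx":0,"ry":0,"rz":0}
    - {"dx":0,"dy":0,"dz":-0.04,"rx":0,"ry":0,"rz":0}
    - {"dx":0,"dy":0,"dz":0,"rx":0,"ry":0,"rz":0}
    - {"dx":0,"dy":0,"dz":0,"rx":0,"ry":0,"rz":0}
    - {"dx":0,"dy":0,"dz":0,"rx":0,"ry":0,"rz":0}

```text
t: 4.0
tcp_pos: [0.4883, -0.3729, 0.0604]
tool_rot: [0.976, 0.217, -0.0, 0.001]
force: [-9.0, 7.0, 40.3]
finger_gap: 0.002
gripper_force: 20.3
```

Call:
move_arm:
  targets:
    - {"dx":0,"dy":0,"dz":0.1,"rx":0,"ry":0,"rz":0}
    - {"dx":0,"dy":0,"dz":0.1,"rx":0,"ry":0,"rz":0}
    - {"dx":0,"dy":0,"dz":0.12,"rx":0,"ry":0,"rz":0}
    - {"dx":0,"dy":0,"dz":0,"rx":0,"ry":0,"rz":0}
    - {"dx":0,"dy":0,"dz":0,"rx":0,"ry":0,"rz":0}
    - {"dx":0,"dy":0,"dz":0,"rx":0,"ry":0,"rz":0}
    - {"dx":0,"dy":0,"dz":0,"rx":0,"ry":0,"rz":0}
    - {"dx":0,"dy":0,"dz":0,"rx":0,"ry":0,"rz":0}
    - {"dx":0,"dy":0,"dz":0,"rx":0,"ry":0,"rz":0}
    - {"dx":0,"dy":0,"dz":0,"rx":0,"ry":0,"rz":0}

```text
t: 5.25
tcp_pos: [0.4882, -0.3727, 0.0617]
tool_rot: [0.976, 0.217, -0.0, -0.0]
force: [-2.4, -0.3, 5.3]
finger_gap: -0.002
gripper_force: 2.2
```

Button bottomed at z≈0.060 with the 5 N spring force showing at 0.0617: pressed. Now rise and turn toward the hood front.

Call:
move_arm:
  targets:
    - {"dx":0,"dy":0,"dz":1,"rx":0,"ry":0,"rz":0}
    - {"dx":0,"dy":0,"dz":1,"rx":0,"ry":0,"rz":0}
    - {"dx":0,"dy":1,"dz":0.8,"rx":0,"ry":0,"rz":-0.2925}
    - {"dx":0,"dy":1,"dz":0.8,"rx":0,"ry":0,"rz":-0.2925}
    - {"dx":0,"dy":1,"dz":0.8,"rx":0,"ry":0,"rz":-0.2925}
    - {"dx":0,"dy":1,"dz":0.8,"rx":0,"ry":0,"rz":-0.2925}
    - {"dx":0,"dy":1,"dz":0.8,"rx":-0.058,"ry":-0.328,"rz":0}
    - {"dx":0,"dy":1,"dz":0.8,"rx":-0.058,"ry":-0.328,"rz":0}
    - {"dx":0,"dy":1,"dz":0.8,"rx":-0.058,"ry":-0.328,"rz":0}
    - {"dx":0,"dy":1,"dz":0.8,"rx":-0.058,"ry":-0.328,"rz":0}

```text
t: 6.5
tcp_pos: [0.4909, -0.1792, 0.2625]
tool_rot: [0.949, -0.08, 0.306, 0.019]
force: [0.9, 1.1, -0.3]
finger_gap: -0.0
gripper_force: 0.0
```

Run:
```python
from h import *
snap('wrist','wrist3.png');s=sensors.sense()
from scipy.spatial.transform import Rotation as R
print(s['q'],s['tcp_pos'],R.from_quat(s['tool_rot']).as_matrix())
```

```text
[-0.76699608  0.20587562  2.09799184  0.87118292  0.46430537  0.25028409] [ 0.4894496  -0.17640855  0.26178829] [[ 0.80053397 -0.16105053  0.5772418 ]
 [-0.14045577 -0.9868064  -0.08053138]
 [ 0.58259552 -0.01660884 -0.81259252]]
```

View pics/wrist3.png

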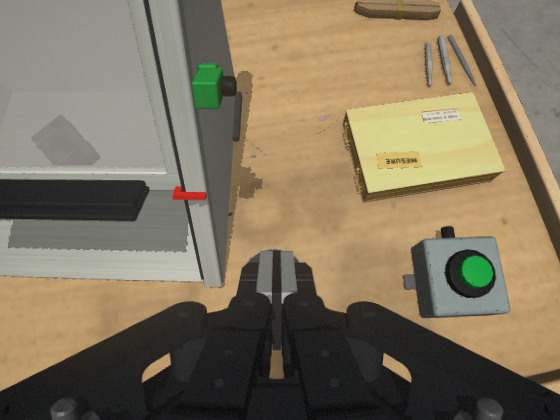

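Wrist view shows it well: pointer tip (207,196), clip front face centred ~(208,90), lip right end ~(147,186–218), right post foot (214,285).

Run:
```python
from h import *
np.set_printoptions(precision=4,suppress=True)
O=np.array([.559,.036,0]);xh=np.array([.985,-.175,0]);yh=np.array([.175,.985,0]);z=np.array([0,0,1.])
up=.5*xh+.866*z; nrm=-.866*xh+.5*z
sl=lambda P:np.array([(P-O)@up,(P-O)@yh,(P-O)@nrm])
def pl(f,uv,out):
    o,r=ray(f,uv);return sl(o+r*((out-(o-O)@nrm)/(r@nrm)))
print('ptr',sl(tri(('wrist3',(207,196)),('top0',(308.3,220.6)),('scene0',(305.3,196)))[0]))
im=np.load('pics/wrist3.npz')['im'];c=im[60:115,185:240];h=cv2.cvtColor(c,cv2.COLOR_RGB2HSV)
g=(cv2.inRange(h,(45,120,30),(90,255,255))>0)
for r in range(2,54,3):print(60+r,''.join('%4d'%c[r,k,1] if g[r,k] else '   .' for k in range(3,42,2)))
for o in(.0,.01,.02):print(o,'ptr',pl('wrist3',(207,196),o),'clip',pl('wrist3',(208,90),o),pl('wrist3',(208,72),o),pl('wrist3',(208,108),o))
print('foot',sl(onz('wrist3',(205,286),0)))
print('clip tri',sl(tri(('wrist3',(208,88)),('top0',(317,196.3)))[0]))
```

```text
ptr [ 0.1375 -0.162   0.0138]
62    .   .   .   .   .   .   .   .   .   .   .   .   .   .   .   .   .   .   .   .
65    .   .   .   .   . 125 150 149 148 148 151 149 151 141 106   .   .   .   .   .
68    .   .   .   .   . 101 127 134 135 137 132 134 136 136 131 133 126   .   .   .
71    .   .   .   .   . 126 133 135 136 137 137 136 136 134 136 133 115   .   .   .
74    .   .   .   . 116 134 132 136 135 134 138 133 138 137 138 122  89   .   .   .
77    .   .   .   . 137 136 138 140 135 137 140 135 137 136 130 108  61   .   .   .
80    .   .   . 134 138 138 138 139 138 138 136 138 137 136 121  81   .   .   .   .
83    .   . 140 166 165 164 163 163 161 162 160 159 157 153 116   .   .   .   .   .
86    .   . 101 121 120 121 121 121 121 121 122 122 121 119 105   .   .   .   .   .
89    .   .   . 119 122 123 121 120 119 121 123 124 121 121 110   .   .   .   .   .
92    .   .   . 120 121 120 122 120 120 120 119 117 121 117 107   .   .   .   .   .
95    .   .   . 113 119 119 124 121 117 121 118 118 121 119 112  70   .   .   .   .
98    .   .   . 106 119 120 118 119 123 119 119 116 119 116 11
[... 162 characters left out ...]
6 118 113  95   .   .   .   .
107    .   .   .   . 102 104 104 102 102 101 103 104 104 103 104  90   .   .   .   .
110    .   .   .   .   .   .   .   .   .   .   .   .   .   .   .   .   .   .   .   .
113    .   .   .   .   .   .   .   .   .   .   .   .   .   .   .   .   .   .   .   .
0.0 ptr [ 0.1245 -0.1574  0.    ] clip [ 0.2251 -0.1707  0.    ] [ 0.2386 -0.1723 -0.    ] [ 0.2108 -0.169  -0.    ]
0.01 ptr [ 0.1327 -0.1601  0.01  ] clip [ 0.2294 -0.1728  0.01  ] [ 0.2424 -0.1744  0.01  ] [ 0.2157 -0.1712  0.01  ]
0.02 ptr [ 0.1409 -0.1627  0.02  ] clip [ 0.2337 -0.175   0.02  ] [ 0.2461 -0.1764  0.02  ] [ 0.2205 -0.1734  0.02  ]
foot [-0.0027 -0.1395  0.0047]
clip tri [ 0.225 -0.171 -0.006]
```

Call:
move_arm:
  targets:
    - {"dx":0,"dy":1,"dz":0.4,"rx":0,"ry":0,"rz":0}
    - {"dx":0,"dy":1,"dz":0.4,"rx":0,"ry":0,"rz":0}
    - {"dx":0,"dy":1,"dz":0.4,"rx":0,"ry":0,"rz":0}
    - {"dx":0,"dy":1,"dz":0.2,"rx":0,"ry":0,"rz":0}
    - {"dx":0,"dy":1,"dz":0,"rx":-0.035,"ry":-0.197,"rz":0}
    - {"dx":0,"dy":1,"dz":0,"rx":-0.035,"ry":-0.197,"rz":0}
    - {"dx":0,"dy":1,"dz":0,"rx":-0.035,"ry":-0.197,"rz":0}
    - {"dx":0,"dy":1,"dz":0,"rx":-0.035,"ry":-0.197,"rz":0}
    - {"dx":0,"dy":0.8,"dz":0,"rx":0,"ry":0,"rz":0}
    - {"dx":0,"dy":0,"dz":0,"rx":0,"ry":0,"rz":0}

```text
t: 7.8
tcp_pos: [0.5042, 0.0032, 0.3014]
tool_rot: [0.912, -0.059, 0.406, -0.002]
force: [0.4, -0.0, -0.7]
finger_gap: -0.001
gripper_force: 0.0
```

```bash
cat >> h.py <<'E'
from scipy.spatial.transform import Rotation as R
O=np.array([.559,.036,0]);xh=np.array([.985,-.175,0]);yh=np.array([.175,.985,0]);z_=np.array([0,0,1.])
up=.5*xh+.866*z_; nrm=-.866*xh+.5*z_
sl=lambda P:np.array([(P-O)@up,(P-O)@yh,(P-O)@nrm])
def goal():return np.stack([up,-yh,-nrm],1)
def st():
    np.set_printoptions(precision=4,suppress=True)
    s=sensors.sense();M=R.from_quat(s['tool_rot']).as_matrix()
    e=R.from_matrix(goal()@M.T).as_rotvec(degrees=True)
    print('t',s['t'],'q',s['q'],'tcp',s['tcp_pos'],'slope/y/out',sl(s['tcp_pos']),'rot still (deg)',e,'F',s['force'],'F up,y,out',s['force']@up,s['force']@yh,s['force']@nrm)
E
python3 -c "
from h import *
st()"
```

```text
t 7.8 q [-0.3437  0.1139  2.2442  1.7195  0.2125 -0.2762] tcp [0.5042 0.0032 0.3014] slope/y/out [ 0.2369 -0.0419  0.1924] rot still (deg) [ -4.6369 -11.6368  -4.3255] F [ 0.3757 -0.0347 -0.6936] F up,y,out -0.41260817248533893 0.03159499139509729 -0.6724926160947642
```

Call:
move_arm:
  targets:
    - {"dx":0.06,"dy":0.33,"dz":0,"rx":-0.031,"ry":-0.078,"rz":-0.029}
    - {"dx":0.06,"dy":0.33,"dz":0,"rx":-0.031,"ry":-0.078,"rz":-0.029}
    - {"dx":0.06,"dy":0.33,"dz":0,"rx":-0.031,"ry":-0.078,"rz":-0.029}
    - {"dx":0.06,"dy":0.33,"dz":0,"rx":-0.031,"ry":-0.078,"rz":-0.029}
    - {"dx":0.06,"dy":0.33,"dz":0,"rx":-0.031,"ry":-0.078,"rz":-0.029}
    - {"dx":0,"dy":0,"dz":0,"rx":0,"ry":0,"rz":0}
    - {"dx":0,"dy":0,"dz":0,"rx":0,"ry":0,"rz":0}
    - {"dx":0,"dy":0,"dz":0,"rx":0,"ry":0,"rz":0}
    - {"dx":0,"dy":0,"dz":0,"rx":0,"ry":0,"rz":0}
    - {"dx":0,"dy":0,"dz":0,"rx":0,"ry":0,"rz":0}

```text
t: 9.05
tcp_pos: [0.5123, 0.0374, 0.3038]
tool_rot: [0.875, -0.068, 0.478, 0.023]
force: [-0.4, -0.5, -0.5]
finger_gap: -0.001
gripper_force: 0.0
```

```bash
python3 -c "
from h import *
st()"
```

```text
t 9.05 q [-0.1643  0.2012  2.326   3.0547  0.3851 -1.4816] tcp [0.5123 0.0374 0.3038] slope/y/out [ 0.24   -0.0068  0.192 ] rot still (deg) [-1.8547 -2.5371 -1.9945] F [-0.4428 -0.472  -0.4975] F up,y,out -0.6076356126518232 -0.5424305706596921 0.057451166200883697
```

Call:
move_arm:
  targets:
    - {"dx":0.84,"dy":-0.094,"dz":-0.49,"rx":-0.0124,"ry":-0.017,"rz":-0.0133}
    - {"dx":0.84,"dy":-0.094,"dz":-0.49,"rx":-0.0124,"ry":-0.017,"rz":-0.0133}
    - {"dx":0.84,"dy":-0.094,"dz":-0.49,"rx":-0.0124,"ry":-0.017,"rz":-0.0133}
    - {"dx":0.84,"dy":-0.094,"dz":-0.49,"rx":-0.0124,"ry":-0.017,"rz":-0.0133}
    - {"dx":0.84,"dy":-0.094,"dz":-0.49,"rx":-0.0124,"ry":-0.017,"rz":-0.0133}
    - {"dx":-0.512,"dy":0.091,"dz":-0.9,"rx":0,"ry":0,"rz":0}
    - {"dx":-0.512,"dy":0.091,"dz":-0.9,"rx":0,"ry":0,"rz":0}
    - {"dx":0,"dy":0,"dz":0,"rx":0,"ry":0,"rz":0}
    - {"dx":0,"dy":0,"dz":0,"rx":0,"ry":0,"rz":0}
    - {"dx":0,"dy":0,"dz":0,"rx":0,"ry":0,"rz":0}

```text
t: 10.3
tcp_pos: [0.5926, 0.0303, 0.1989]
tool_rot: [0.862, -0.076, 0.499, 0.044]
force: [-0.8, 0.5, 0.7]
finger_gap: 0.003
gripper_force: 0.0
```

```bash
python3 -c "
from h import *
st();snap('wrist','wrist4.png')"
```

```text
t 10.3 q [-0.107   0.6155  2.2678  3.225   0.7928 -1.5952] tcp [0.5926 0.0303 0.1989] slope/y/out [0.1893 0.0003 0.0699] rot still (deg) [ 0.0237  0.1798 -0.0173] F [-0.7645  0.4845  0.6875] F up,y,out 0.17646438570314238 0.3434180461881266 1.0693048798640006
```

View pics/wrist4.png

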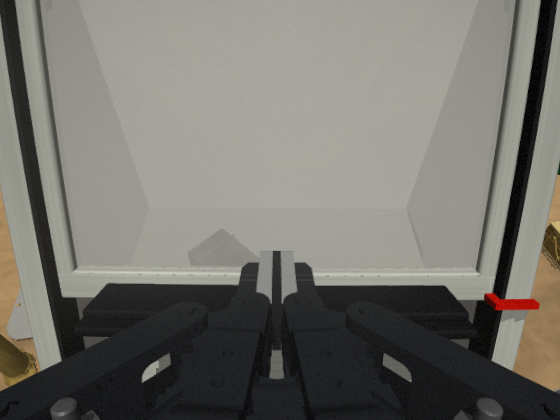

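Wrist view: aligned with the window (frame edge level at row 272), lip across rows 285–335, pointer at (537,303). Go on down in front of the lip.

Call:
move_arm:
  targets:
    - {"dx":-0.419,"dy":0.074,"dz":-0.736,"rx":0,"ry":0,"rz":0}
    - {"dx":-0.419,"dy":0.074,"dz":-0.736,"rx":0,"ry":0,"rz":0}
    - {"dx":-0.419,"dy":0.074,"dz":-0.736,"rx":0,"ry":0,"rz":0}
    - {"dx":-0.419,"dy":0.074,"dz":-0.736,"rx":0,"ry":0,"rz":0}
    - {"dx":0,"dy":0,"dz":0,"rx":0,"ry":0,"rz":0}
    - {"dx":0,"dy":0,"dz":0,"rx":0,"ry":0,"rz":0}
    - {"dx":0,"dy":0,"dz":0,"rx":0,"ry":0,"rz":0}
    - {"dx":0,"dy":0,"dz":0,"rx":0,"ry":0,"rz":0}
    - {"dx":0,"dy":0,"dz":0,"rx":0,"ry":0,"rz":0}
    - {"dx":0,"dy":0,"dz":0,"rx":0,"ry":0,"rz":0}

```text
t: 11.6
tcp_pos: [0.5498, 0.0378, 0.124]
tool_rot: [0.863, -0.076, 0.498, 0.044]
force: [0.3, -0.3, 0.1]
finger_gap: -0.004
gripper_force: 0.0
```

```bash
python3 -c "
from h import *
st();snap('wrist','wrist5.png');snap('scene','scene5.png')
a=cv2.imread('pics/wrist5.png');b=cv2.imread('pics/scene5.png')[120:270,180:360]
b=cv2.resize(b,(480,400),interpolation=cv2.INTER_CUBIC)
cv2.imwrite('pics/w5s5.png',np.hstack([cv2.resize(a,(320,240)),b[:240]*0+0][:1]+[]) if 0 else np.vstack([np.hstack([b,np.zeros((400,320,3),np.uint8)])[:, :800]]))
c=np.zeros((420,800,3),np.uint8);c[:240,:320]=cv2.resize(a,(320,240),interpolation=cv2.INTER_AREA);c[:400,320:]=b;cv2.imwrite('pics/w5s5.png',c)
"
```

```text
t 11.6 q [-0.0968  0.8931  2.3967  3.2149  1.1953 -1.5584] tcp [0.5498 0.0378 0.124 ] slope/y/out [0.1027 0.0002 0.0701] rot still (deg) [ 0.0088  0.0206 -0.0211] F [ 0.2572 -0.3066  0.1319] F up,y,out 0.26767939578900307 -0.2569719771049245 -0.19988144505791464
```

View pics/w5s5.png

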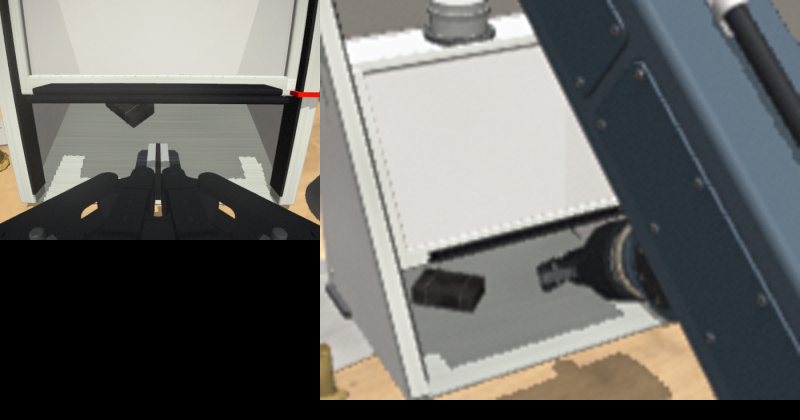

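Left: wrist view, fingers below the lip, open front clear; right: scene view, fingers in front of the opening, block well inside. Insert, then rise to contact.

Call:
move_arm:
  targets:
    - {"dx":0.65,"dy":-0.115,"dz":-0.38,"rx":0,"ry":0,"rz":0}
    - {"dx":0.65,"dy":-0.115,"dz":-0.38,"rx":0,"ry":0,"rz":0}
    - {"dx":0.65,"dy":-0.115,"dz":-0.38,"rx":0,"ry":0,"rz":0}
    - {"dx":0.158,"dy":-0.028,"dz":0.277,"rx":0,"ry":0,"rz":0}
    - {"dx":0.158,"dy":-0.028,"dz":0.277,"rx":0,"ry":0,"rz":0}
    - {"dx":0.039,"dy":-0.007,"dz":0.069,"rx":0,"ry":0,"rz":0}
    - {"dx":0.039,"dy":-0.007,"dz":0.069,"rx":0,"ry":0,"rz":0}
    - {"dx":0.039,"dy":-0.007,"dz":0.069,"rx":0,"ry":0,"rz":0}
    - {"dx":0,"dy":0,"dz":0,"rx":0,"ry":0,"rz":0}
    - {"dx":0,"dy":0,"dz":0,"rx":0,"ry":0,"rz":0}

```text
t: 12.95
tcp_pos: [0.6092, 0.0273, 0.1141]
tool_rot: [0.863, -0.076, 0.498, 0.044]
force: [-0.2, 0.6, -0.9]
finger_gap: -0.0
gripper_force: 0.0
```

```bash
cat >> h.py <<'E'
def redtip(f,x0=430):
    im=np.load(f'pics/{f}.npz')['im'];h=cv2.cvtColor(im,cv2.COLOR_RGB2HSV)
    out={}
    for n,a,b in(('red',(0,170,90),(6,255,255)),('green',(50,140,40),(80,255,255))):
        m=cv2.inRange(h,a,b);m[:,:x0]=0;k,l,s,c=cv2.connectedComponentsWithStats(m)
        for i in range(1,k):
            if s[i][4]>20:print(f,n,c[i],s[i])
E
python3 -c "
from h import *
st();snap('wrist','wrist6.png');redtip('wrist5');redtip('wrist6')"
```

```text
t 12.95 q [-0.1104  0.8587  2.2444  3.2082  1.0084 -1.5739] tcp [0.6092 0.0273 0.1141] slope/y/out [0.1243 0.0002 0.0129] rot still (deg) [ 0.0047 -0.027  -0.0218] F [-0.1506  0.6499 -0.9205] F up,y,out -0.92816743306431 0.6138381771757727 -0.23329723731564056
wrist5 red [533.9643 164.6429] [508 159  52  11 420]
```

Call:
move_arm:
  targets:
    - {"dx":0.039,"dy":-0.007,"dz":0.069,"rx":0,"ry":0,"rz":0}
    - {"dx":0.039,"dy":-0.007,"dz":0.069,"rx":0,"ry":0,"rz":0}
    - {"dx":0.039,"dy":-0.007,"dz":0.069,"rx":0,"ry":0,"rz":0}
    - {"dx":0.039,"dy":-0.007,"dz":0.069,"rx":0,"ry":0,"rz":0}
    - {"dx":0.039,"dy":-0.007,"dz":0.069,"rx":0,"ry":0,"rz":0}
    - {"dx":0.039,"dy":-0.007,"dz":0.069,"rx":0,"ry":0,"rz":0}
    - {"dx":0,"dy":0,"dz":0,"rx":0,"ry":0,"rz":0}
    - {"dx":0,"dy":0,"dz":0,"rx":0,"ry":0,"rz":0}
    - {"dx":0,"dy":0,"dz":0,"rx":0,"ry":0,"rz":0}
    - {"dx":0,"dy":0,"dz":0,"rx":0,"ry":0,"rz":0}

```text
t: 14.25
tcp_pos: [0.6154, 0.0262, 0.1251]
tool_rot: [0.862, -0.076, 0.499, 0.044]
force: [-0.1, -0.5, -1.6]
finger_gap: 0.001
gripper_force: 0.8
```

```bash
python3 -c "
from h import *
st();snap('top','top7.png');redtip('top0',295);redtip('top7',295)"
```

```text
t 14.25 q [-0.1116  0.8249  2.2301  3.2092  0.9622 -1.5776] tcp [0.6154 0.0262 0.1251] slope/y/out [0.137  0.0002 0.0129] rot still (deg) [ 0.0171  0.0743 -0.0137] F [-0.0567 -0.5267 -1.5544] F up,y,out -1.3279311177910977 -0.5286966183173113 -0.8086090194779992
top0 red [302.4545 219.0455] [299 216   9   6  22]
top0 green [317.0685 196.1781] [314 189   7  14  73]
top0 green [384.7073 255.3293] [380 251  10  10  82]
top7 red [303.3333 216.5238] [300 214   9   5  21]
top7 green [317.0833 196.2778] [314 190   7  13  72]
top7 green [384.7073 255.3293] [380 251  10  10  82]
```

Contact made (pointer rising in the top view, light force). Continue gently 40 mm.

Call:
move_arm:
  targets:
    - {"dx":0.079,"dy":-0.014,"dz":0.1386,"rx":0,"ry":0,"rz":0}
    - {"dx":0.079,"dy":-0.014,"dz":0.1386,"rx":0,"ry":0,"rz":0}
    - {"dx":0.079,"dy":-0.014,"dz":0.1386,"rx":0,"ry":0,"rz":0}
    - {"dx":0.079,"dy":-0.014,"dz":0.1386,"rx":0,"ry":0,"rz":0}
    - {"dx":0.079,"dy":-0.014,"dz":0.1386,"rx":0,"ry":0,"rz":0}
    - {"dx":0.079,"dy":-0.014,"dz":0.1386,"rx":0,"ry":0,"rz":0}
    - {"dx":0.079,"dy":-0.014,"dz":0.1386,"rx":0,"ry":0,"rz":0}
    - {"dx":0.079,"dy":-0.014,"dz":0.1386,"rx":0,"ry":0,"rz":0}
    - {"dx":0.079,"dy":-0.014,"dz":0.1386,"rx":0,"ry":0,"rz":0}
    - {"dx":0.079,"dy":-0.014,"dz":0.1386,"rx":0,"ry":0,"rz":0}

```text
t: 15.55
tcp_pos: [0.6349, 0.0226, 0.1595]
tool_rot: [0.863, -0.076, 0.498, 0.044]
force: [-1.5, -1.8, -4.8]
finger_gap: 0.001
gripper_force: 2.3
```

```bash
python3 -c "
from h import *
st();snap('top','top8.png');redtip('top8',295)
for s in (.1375,.15,.16,.17,.18,.19,.2,.21,.22,.23):print(s,proj('top0',O+s*up-.162*yh+.0138*nrm))"
```

```text
t 15.55 q [-0.1152  0.7218  2.1777  3.2146  0.8052 -1.591 ] tcp [0.6349 0.0226 0.1595] slope/y/out [0.1767 0.0001 0.013 ] rot still (deg) [-0.0016 -0.0217  0.0049] F [-1.4968 -1.8108 -4.7874] F up,y,out -4.724615489879436 -2.0455434783586486 -1.391333034176891
top8 red [305.3333 207.5238] [302 205   9   5  21]
top8 green [317.0685 196.1781] [314 189   7  14  73]
top8 green [384.7284 255.2716] [380 251  10  10  81]
0.1375 [[308.0639 220.982 ]]
0.15 [[308.6904 218.2636]]
0.16 [[309.1989 216.0565]]
0.17 [[309.7139 213.82  ]]
0.18 [[310.2357 211.5536]]
0.19 [[310.7644 209.2567]]
0.2 [[311.3    206.9287]]
0.21 [[311.8427 204.569 ]]
0.22 [[312.3926 202.1771]]
0.23 [[312.9499 199.7522]]
```

Call:
move_arm:
  targets:
    - {"dx":0.079,"dy":-0.014,"dz":0.1386,"rx":0,"ry":0,"rz":0}
    - {"dx":0.079,"dy":-0.014,"dz":0.1386,"rx":0,"ry":0,"rz":0}
    - {"dx":0.079,"dy":-0.014,"dz":0.1386,"rx":0,"ry":0,"rz":0}
    - {"dx":0.079,"dy":-0.014,"dz":0.1386,"rx":0,"ry":0,"rz":0}
    - {"dx":0.079,"dy":-0.014,"dz":0.1386,"rx":0,"ry":0,"rz":0}
    - {"dx":0.079,"dy":-0.014,"dz":0.1386,"rx":0,"ry":0,"rz":0}
    - {"dx":-0.158,"dy":0.028,"dz":-0.277,"rx":0,"ry":0,"rz":0}
    - {"dx":-0.683,"dy":0.121,"dz":0.4,"rx":0,"ry":0,"rz":0}
    - {"dx":-0.683,"dy":0.121,"dz":0.4,"rx":0,"ry":0,"rz":0}
    - {"dx":-0.683,"dy":0.121,"dz":0.4,"rx":0,"ry":0,"rz":0}

```text
t: 16.85
tcp_pos: [0.5911, 0.0308, 0.2043]
tool_rot: [0.862, -0.075, 0.499, 0.044]
force: [-0.5, -0.6, -0.3]
finger_gap: -0.005
gripper_force: 0.0
```

Call:
move_arm:
  targets:
    - {"dx":-0.175,"dy":-0.985,"dz":0,"rx":0,"ry":0,"rz":0}
    - {"dx":-0.175,"dy":-0.985,"dz":0,"rx":0,"ry":0,"rz":0}
    - {"dx":-0.175,"dy":-0.985,"dz":0,"rx":0,"ry":0,"rz":0}
    - {"dx":0,"dy":0,"dz":0,"rx":0,"ry":0,"rz":0}
    - {"dx":0,"dy":0,"dz":0,"rx":0,"ry":0,"rz":0}
    - {"dx":0,"dy":0,"dz":0,"rx":0,"ry":0,"rz":0}
    - {"dx":0,"dy":0,"dz":0,"rx":0,"ry":0,"rz":0}
    - {"dx":0,"dy":0,"dz":0,"rx":0,"ry":0,"rz":0}
    - {"dx":0,"dy":0,"dz":0,"rx":0,"ry":0,"rz":0}
    - {"dx":0,"dy":0,"dz":0,"rx":0,"ry":0,"rz":0}

```text
t: 18.1
tcp_pos: [0.5785, -0.0434, 0.2031]
tool_rot: [0.863, -0.076, 0.498, 0.044]
force: [-0.9, 0.8, -0.2]
finger_gap: 0.0
gripper_force: 0.0
```

```bash
python3 -c "
from h import *
st();snap('wrist','wrist9.png');snap('top','top9.png');redtip('top9',295);redtip('wrist9',300)"
```

```text
t 18.1 q [-0.3436  0.6027  2.3225  2.9447  0.8342 -1.5224] tcp [ 0.5785 -0.0434  0.2031] slope/y/out [ 0.1924 -0.0748  0.0729] rot still (deg) [ 0.0056 -0.0117 -0.0267] F [-0.9116  0.8178 -0.1779] F up,y,out -0.6745981550008875 0.6459924465284755 0.8126123657414723
top9 red [306.6087 201.6522] [303 199  10   5  23]
top9 green [317.0685 196.1781] [314 189   7  14  73]
top9 green [384.6707 255.2927] [380 251  10  10  82]
wrist9 red [404.556  186.2638] [378 179  56  13 527]
wrist9 green [449.2744 160.7961] [ 429  139   43   42 1476]
```

View pics/wrist9.png

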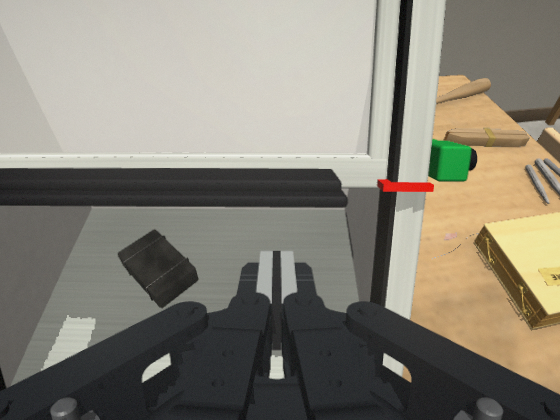

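Wrist view: pointer tip (434,187), clip at (429–472, 139–181), block undisturbed. Now measure the clip's front face in this view and wrist3.

Run:
```python
from h import *
np.set_printoptions(precision=4,suppress=True)
im=np.load('pics/wrist9.npz')['im']
for r in range(136,192,2):print(r,''.join('%4d'%im[r,k,1] if im[r,k,1]>1.8*im[r,k,0] else ('   R' if im[r,k,0]>2*im[r,k,1] else '   .') for k in range(420,476,3)))
def pl(f,uv,out):
    o,r=ray(f,uv);return sl(o+r*((out-(o-O)@nrm)/(r@nrm)))
for o in(0,.005,.01,.0138):print(o,'ptr9',pl('wrist9',(433.5,186.5),o))
```

```text
136    R   R   R   R   R   R   R   R   R   .   .   .   .   R   R   R   R   R   R
138    R   R   R   R   R   R   R   R   .   .   .   .   .   .   .   .   .   .   .
140    R   R   R   R 158 163   R   R   .   .   .   .   .   .   .   .   .   .   .
142    R   R   R   R 146 150 150 152 153 151 150 152   .   .   .   .   .   .   .
144    R   R   R   R 119 136 148 153 152 152 152 152 153 154   .   .   .   .   .
146    R   R   R   R  74  97 116 145 180 179 178 176 170 172 172 170 166   R   R
148    R   R   R   R  64  65  69 137 172 173 176 175 174 175 174 178 176   .   R
150    R   R   R   R  64  63  61 126 154 156 156 154 155 156 154 154 156  76   .
152    R   R   R   R  65  67  68 129 156 157 157 155 157 155 155 156 156  75   .
154    R   R   R   R  64  64  70 133 156 157 156 156 157 157 155 155 155   .   .
156    R   R   R   R  67  67  70 133 157 154 155 156 156 156 156 153 152   .   .
158    R   R   R   R  61  67  76 133 153 157 154 155 154 155 152 155 151   .   .
160    R   R   R   R  59  64  82 138 155 157 156 153 155 154 153 151 150   .   .
162    R   R   R   R  63  62  88 139 153 154 15
[... 677 characters left out ...]
   R
180    R   R   R   R   R   R  84  96  93  97  94  99  99  99  98   .   R   R   R
182    .   .   .   .   R   R   R   R   R   R   R   R   R   R   R   R   R   R   R
184    R   R   R   R   R   R   R   R   R   R   R   R   R   R   R   R   R   R   R
186    R   R   R   R   R   R   R   R   R   R   R   R   R   R   R   R   R   R   R
188    R   R   R   R   R   R   R   R   R   R   R   R   R   R   R   R   R   R   R
190    R   R   R   R   R   R   R   R   R   R   R   R   R   R   R   R   R   R   R
0 ptr9 [ 0.2117 -0.1698  0.    ]
0.005 ptr9 [ 0.2129 -0.1676  0.005 ]
0.01 ptr9 [ 0.2141 -0.1654  0.01  ]
0.0138 ptr9 [ 0.215  -0.1637  0.0138]<stdin>:4: RuntimeWarning: overflow encountered in scalar multiply
```

Run:
```python
from h import *
np.set_printoptions(precision=4,suppress=True)
P=[]
for a,b in(((440.5,145.7),(189.5,82.5)),((470,145.7),(214.5,82.5)),((437.3,180.7),(195,108.5)),((464.8,180.7),(216,108.5))):
    x,e=tri(('wrist9',a),('wrist3',b));P.append(sl(x));print(sl(x),e)
c=np.mean(P,0);print('centre',c)
def pl(f,uv,out):
    o,r=ray(f,uv);return sl(o+r*((out-(o-O)@nrm)/(r@nrm)))
for o in(.0,.005,.01,.0138,c[2]):print(o,'clip',pl('wrist9',(453.5,163.2),o)[0],'top/bot',pl('wrist9',(455,145.7),o)[0]-pl('wrist9',(451,180.7),o)[0],'ptr',pl('wrist9',(433.5,186.5),o)[0])
```

```text
[ 0.2387 -0.1628  0.0188] [np.float64(0.1), np.float64(0.1)]
[ 0.2386 -0.1796  0.0183] [np.float64(0.3), np.float64(0.3)]
[ 0.2193 -0.1636  0.0181] [np.float64(0.0), np.float64(0.0)]
[ 0.2196 -0.1788  0.019 ] [np.float64(0.0), np.float64(0.0)]
centre [ 0.229  -0.1712  0.0186]
0.0 clip 0.22605115658489733 top/bot 0.021167995606578838 ptr 0.21168905963965184
0.005 clip 0.22690658600785113 top/bot 0.020677957438124728 ptr 0.21287697097600988
0.01 clip 0.2277620154308049 top/bot 0.020187919269670646 ptr 0.21406488231236792
0.0138 clip 0.22841214179224978 top/bot 0.019815490261645502 ptr 0.21496769492800002
0.01855595964211548 clip 0.22922581935469902 top/bot 0.01934936991119271 ptr 0.21609762660282605
```

Clip centre at slope 0.229, face height 19.5 mm (20 given); pointer 0.215 → about 14 mm still to rise. Re-enter and push.

Call:
move_arm:
  targets:
    - {"dx":0.175,"dy":0.985,"dz":0,"rx":0,"ry":0,"rz":0}
    - {"dx":0.175,"dy":0.985,"dz":0,"rx":0,"ry":0,"rz":0}
    - {"dx":0.175,"dy":0.985,"dz":0,"rx":0,"ry":0,"rz":0}
    - {"dx":0.683,"dy":-0.121,"dz":-0.4,"rx":0,"ry":0,"rz":0}
    - {"dx":0.683,"dy":-0.121,"dz":-0.4,"rx":0,"ry":0,"rz":0}
    - {"dx":0.683,"dy":-0.121,"dz":-0.4,"rx":0,"ry":0,"rz":0}
    - {"dx":0.079,"dy":-0.014,"dz":0.1386,"rx":0,"ry":0,"rz":0}
    - {"dx":0.079,"dy":-0.014,"dz":0.1386,"rx":0,"ry":0,"rz":0}
    - {"dx":0,"dy":0,"dz":0,"rx":0,"ry":0,"rz":0}
    - {"dx":0,"dy":0,"dz":0,"rx":0,"ry":0,"rz":0}

```text
t: 19.45
tcp_pos: [0.6463, 0.0206, 0.1804]
tool_rot: [0.863, -0.076, 0.498, 0.044]
force: [-0.1, 0.3, 0.7]
finger_gap: -0.002
gripper_force: 0.0
```

```bash
python3 -c "
from h import *
st()"
```

```text
t 19.45 q [-0.1171  0.6665  2.1439  3.2188  0.7166 -1.5999] tcp [0.6463 0.0206 0.1804] slope/y/out [0.2006 0.0001 0.0134] rot still (deg) [ 0.0038 -0.0091 -0.0145] F [-0.0632  0.2688  0.7437] F up,y,out 0.5894059499691497 0.25368461952584975 0.466506505039135
```

Call:
move_arm:
  targets:
    - {"dx":0.039,"dy":-0.007,"dz":0.0693,"rx":0,"ry":0,"rz":0}
    - {"dx":0.039,"dy":-0.007,"dz":0.0693,"rx":0,"ry":0,"rz":0}
    - {"dx":0.039,"dy":-0.007,"dz":0.0693,"rx":0,"ry":0,"rz":0}
    - {"dx":0.039,"dy":-0.007,"dz":0.0693,"rx":0,"ry":0,"rz":0}
    - {"dx":0.039,"dy":-0.007,"dz":0.0693,"rx":0,"ry":0,"rz":0}
    - {"dx":0.039,"dy":-0.007,"dz":0.0693,"rx":0,"ry":0,"rz":0}
    - {"dx":0.02,"dy":-0.0035,"dz":0.0347,"rx":0,"ry":0,"rz":0}
    - {"dx":0,"dy":0,"dz":0,"rx":0,"ry":0,"rz":0}
    - {"dx":0,"dy":0,"dz":0,"rx":0,"ry":0,"rz":0}
    - {"dx":0,"dy":0,"dz":0,"rx":0,"ry":0,"rz":0}

```text
t: 20.7
tcp_pos: [0.6532, 0.0195, 0.1915]
tool_rot: [0.863, -0.076, 0.498, 0.044]
force: [-4.6, 0.2, -2.0]
finger_gap: -0.002
gripper_force: 1.8
```

```bash
python3 -c "
from h import *
st()"
```

```text
t 20.7 q [-0.1179  0.6397  2.1232  3.222   0.6697 -1.6052] tcp [0.6532 0.0195 0.1915] slope/y/out [0.2137 0.0002 0.0129] rot still (deg) [ 0.0107  0.0203 -0.0225] F [-4.5994  0.2351 -1.971 ] F up,y,out -3.992638090282911 -0.573342229325411 2.9735113895683227
```

Call:
move_arm:
  targets:
    - {"dx":-0.158,"dy":0.028,"dz":-0.277,"rx":0,"ry":0,"rz":0}
    - {"dx":-0.683,"dy":0.121,"dz":0.4,"rx":0,"ry":0,"rz":0}
    - {"dx":-0.683,"dy":0.121,"dz":0.4,"rx":0,"ry":0,"rz":0}
    - {"dx":-0.683,"dy":0.121,"dz":0.4,"rx":0,"ry":0,"rz":0}
    - {"dx":-0.175,"dy":-0.985,"dz":0,"rx":0,"ry":0,"rz":0}
    - {"dx":-0.175,"dy":-0.985,"dz":0,"rx":0,"ry":0,"rz":0}
    - {"dx":-0.175,"dy":-0.985,"dz":0,"rx":0,"ry":0,"rz":0}
    - {"dx":0,"dy":0,"dz":0,"rx":0,"ry":0,"rz":0}
    - {"dx":0,"dy":0,"dz":0,"rx":0,"ry":0,"rz":0}
    - {"dx":0,"dy":0,"dz":0,"rx":0,"ry":0,"rz":0}

```text
t: 21.95
tcp_pos: [0.5847, -0.0435, 0.2147]
tool_rot: [0.863, -0.075, 0.498, 0.044]
force: [-0.3, -0.4, -0.0]
finger_gap: 0.001
gripper_force: 0.0
```

Run:
```python
from h import *
st();im=snap('wrist','wrist10.png').astype(int);redtip('wrist10',300)
snap('top','top10.png');redtip('top10',295)
cv2.imwrite('pics/c10.png',cv2.resize(im[100:240,340:520,::-1].astype(np.uint8),None,fx=4,fy=4,interpolation=cv2.INTER_NEAREST))
```

```text
t 21.95 q [-0.3384  0.5644  2.2987  2.9373  0.7735 -1.5066] tcp [ 0.5847 -0.0435  0.2147] slope/y/out [ 0.2056 -0.0738  0.0734] rot still (deg) [ 0.0153  0.0098 -0.113 ] F [-0.2897 -0.4418 -0.0127] F up,y,out -0.11501662398002521 -0.485912123148567 0.17385772973297878
wrist10 red [406.1191 187.4941] [380 180  55  13 512]
wrist10 green [448.6393 182.6356] [ 428  160   42   43 1364]
top10 red [307.1739 198.5652] [303 196  10   5  23]
top10 green [317.027  196.2027] [314 189   7  14  74]
top10 green [384.7073 255.3293] [380 251  10  10  82]
```

View pics/c10.png

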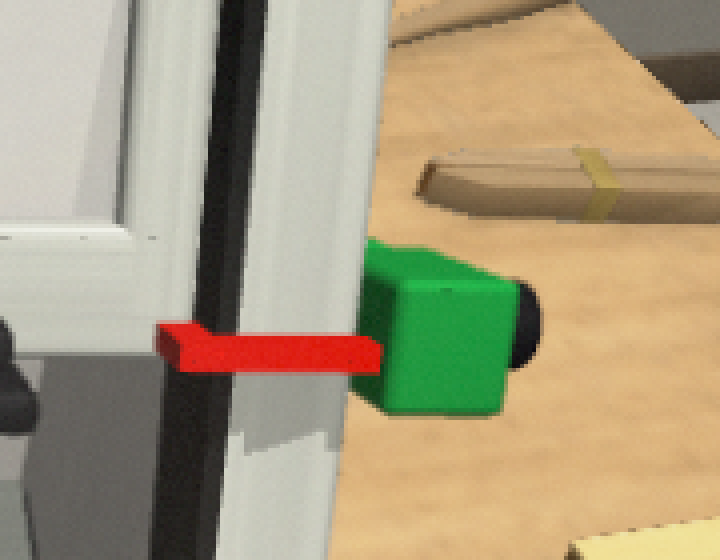

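Crop: pointer tip's front at crop (381,356) → pixel (435,189); clip front face rows 281–413 → centre (451.5,186.7). Still about 1 mm low.

Run:
```python
from h import *
def pl(f,uv,out):
    o,r=ray(f,uv);return sl(o+r*((out-(o-O)@nrm)/(r@nrm)))
print('clip',pl('wrist10',(451.5,186.7),.0186))
for o in(.010,.0138,.0186):print(o,pl('wrist10',(435,189),o),pl('wrist9',(433.5,187.2),o))
# pointer red front rows
for f,xs in(('wrist10',(415,425,431)),('wrist9',(413,423,430))):
    im=np.load(f'pics/{f}.npz')['im'].astype(int)
    for x in xs:print(f,x,[(r,im[r,x,0]) for r in range(178,197) if im[r,x,0]>2*im[r,x,1]])
im=np.load('pics/wrist10.npz')['im'].astype(int);print([(r,im[r,452,1]) for r in range(158,208)])
```

```text
clip [ 0.2291994 -0.1709855  0.0186   ]
0.01 [ 0.22574454 -0.16557077  0.01      ] [ 0.21364833 -0.1654717   0.01      ]
0.0138 [ 0.2266712  -0.16387677  0.0138    ] [ 0.21455883 -0.16379138  0.0138    ]
0.0186 [ 0.22784173 -0.16173698  0.0186    ] [ 0.21570893 -0.16166887  0.0186    ]
wrist10 415 [(184, np.int64(221)), (185, np.int64(222)), (186, np.int64(225)), (187, np.int64(224)), (188, np.int64(223)), (189, np.int64(225)), (190, np.int64(223)), (191, np.int64(222)), (192, np.int64(219))]
wrist10 425 [(184, np.int64(222)), (185, np.int64(223)), (186, np.int64(223)), (187, np.int64(222)), (188, np.int64(223)), (189, np.int64(223)), (190, np.int64(223)), (191, np.int64(222)), (192, np.int64(221))]
wrist10 431 [(184, np.int64(221)), (185, np.int64(221)), (186, np.int64(224)), (187, np.int64(223)), (188, np.int64(223)), (189, np.int64(224)), (190, np.int64(222)), (191, np.int64(220)), (192, np.int64(219)), (193, np.int64(120))]
wrist9 413 [(183, np.int64(222)), (184, np.int64(222)), (185, np.int64(224)), (186, np.int64(224)), (187, np.int64(224)), (188, np.int64(223)), (189, np.int64
[... 872 characters left out ...]
6, np.int64(156)), (177, np.int64(155)), (178, np.int64(154)), (179, np.int64(156)), (180, np.int64(155)), (181, np.int64(154)), (182, np.int64(155)), (183, np.int64(153)), (184, np.int64(154)), (185, np.int64(152)), (186, np.int64(155)), (187, np.int64(153)), (188, np.int64(153)), (189, np.int64(153)), (190, np.int64(151)), (191, np.int64(152)), (192, np.int64(151)), (193, np.int64(150)), (194, np.int64(151)), (195, np.int64(149)), (196, np.int64(151)), (197, np.int64(151)), (198, np.int64(148)), (199, np.int64(147)), (200, np.int64(148)), (201, np.int64(144)), (202, np.int64(125)), (203, np.int64(100)), (204, np.int64(133)), (205, np.int64(181)), (206, np.int64(182)), (207, np.int64(180))]
```

Run:
```python
from h import *
for f,(x0,x1) in(('wrist3',(165,215)),('wrist4',(470,550))):
    im=np.load(f'pics/{f}.npz')['im'].astype(int);m=((im[...,0]>2*im[...,1])&(im[...,0]>120))
    y,x=np.nonzero(m[:,x0:x1]);x=x+x0;k=(y>150);x,y=x[k],y[k];e=x.max();s=(x>=e-5)&(x<e-1);print(f,e,y[s].min(),y[s].max(),x.min())
    globals()[f]=(e+.5,y[s].max()+.5)
x,e=tri(('wrist3',wrist3),('wrist4',wrist4));print('bottom right corner of tip',sl(x),e)
def pl(f,uv,out):
    o,r=ray(f,uv);return sl(o+r*((out-(o-O)@nrm)/(r@nrm)))
print('same corner now',pl('wrist10',(434.8,193),sl(x)[2]),'top edge',pl('wrist10',(434.8,185.3),sl(x)[2]))
```

```text
wrist3 205 192 199 172
wrist4 539 299 309 486
bottom right corner of tip [ 0.13729239 -0.16111756  0.0205966 ] [np.float64(0.2), np.float64(0.2)]
same corner now [ 0.22605165 -0.16100876  0.0205966 ] top edge [ 0.2304216  -0.16048289  0.0205966 ]
```

About 1 mm left. One more gentle nudge.

Call:
move_arm:
  targets:
    - {"dx":0.175,"dy":0.985,"dz":0,"rx":0,"ry":0,"rz":0}
    - {"dx":0.175,"dy":0.985,"dz":0,"rx":0,"ry":0,"rz":0}
    - {"dx":0.175,"dy":0.985,"dz":0,"rx":0,"ry":0,"rz":0}
    - {"dx":0.683,"dy":-0.121,"dz":-0.4,"rx":0,"ry":0,"rz":0}
    - {"dx":0.683,"dy":-0.121,"dz":-0.4,"rx":0,"ry":0,"rz":0}
    - {"dx":0.683,"dy":-0.121,"dz":-0.4,"rx":0,"ry":0,"rz":0}
    - {"dx":0.079,"dy":-0.014,"dz":0.1386,"rx":0,"ry":0,"rz":0}
    - {"dx":0.059,"dy":-0.0105,"dz":0.104,"rx":0,"ry":0,"rz":0}
    - {"dx":0,"dy":0,"dz":0,"rx":0,"ry":0,"rz":0}
    - {"dx":0,"dy":0,"dz":0,"rx":0,"ry":0,"rz":0}

```text
t: 23.3
tcp_pos: [0.6522, 0.0196, 0.1908]
tool_rot: [0.863, -0.076, 0.498, 0.044]
force: [-0.1, 0.9, -0.1]
finger_gap: 0.003
gripper_force: 0.0
```

```bash
python3 -c "
from h import *
st()"
```

```text
t 23.3 q [-0.1179  0.641   2.1258  3.2217  0.6731 -1.6048] tcp [0.6522 0.0196 0.1908] slope/y/out [0.2126 0.0002 0.0135] rot still (deg) [ 0.0057 -0.0097 -0.019 ] F [-0.105   0.8701 -0.0501] F up,y,out -0.17124905227838808 0.8386305204192258 0.19641406587579008
```

Call:
move_arm:
  targets:
    - {"dx":0.0205,"dy":-0.0037,"dz":0.0364,"rx":0,"ry":0,"rz":0}
    - {"dx":0.0205,"dy":-0.0037,"dz":0.0364,"rx":0,"ry":0,"rz":0}
    - {"dx":0,"dy":0,"dz":0,"rx":0,"ry":0,"rz":0}
    - {"dx":0,"dy":0,"dz":0,"rx":0,"ry":0,"rz":0}
    - {"dx":-0.158,"dy":0.028,"dz":-0.277,"rx":0,"ry":0,"rz":0}
    - {"dx":-0.683,"dy":0.121,"dz":0.4,"rx":0,"ry":0,"rz":0}
    - {"dx":-0.683,"dy":0.121,"dz":0.4,"rx":0,"ry":0,"rz":0}
    - {"dx":-0.683,"dy":0.121,"dz":0.4,"rx":0,"ry":0,"rz":0}
    - {"dx":-0.175,"dy":-0.985,"dz":0,"rx":0,"ry":0,"rz":0}
    - {"dx":-0.175,"dy":-0.985,"dz":0,"rx":0,"ry":0,"rz":0}

```text
t: 24.55
tcp_pos: [0.5887, -0.0195, 0.2168]
tool_rot: [0.862, -0.075, 0.499, 0.043]
force: [-0.0, 0.3, 0.0]
finger_gap: -0.002
gripper_force: 0.0
```

Call:
move_arm:
  targets:
    - {"dx":-0.175,"dy":-0.985,"dz":0,"rx":0,"ry":0,"rz":0}
    - {"dx":0,"dy":0,"dz":0,"rx":0,"ry":0,"rz":0}
    - {"dx":0,"dy":0,"dz":0,"rx":0,"ry":0,"rz":0}
    - {"dx":0,"dy":0,"dz":0,"rx":0,"ry":0,"rz":0}
    - {"dx":0,"dy":0,"dz":0,"rx":0,"ry":0,"rz":0}
    - {"dx":0,"dy":0,"dz":0,"rx":0,"ry":0,"rz":0}
    - {"dx":0,"dy":0,"dz":0,"rx":0,"ry":0,"rz":0}
    - {"dx":0,"dy":0,"dz":0,"rx":0,"ry":0,"rz":0}
    - {"dx":0,"dy":0,"dz":0,"rx":0,"ry":0,"rz":0}
    - {"dx":0,"dy":0,"dz":0,"rx":0,"ry":0,"rz":0}

```text
t: 25.8
tcp_pos: [0.5853, -0.0448, 0.2153]
tool_rot: [0.863, -0.076, 0.498, 0.044]
force: [-0.0, -0.3, 0.0]
finger_gap: -0.002
gripper_force: 0.0
```

Run:
```python
from h import *
st();im=snap('wrist','wrist11.png').astype(int)
x=431;print('red',[(r,im[r,x,0]) for r in range(175,200) if im[r,x,0]>2*im[r,x,1]])
g=im[:,452,1];print([(r,g[r]) for r in range(165,212) if abs(g[r]-g[r-1])>6])
m=(im[...,0]>2*im[...,1])&(im[...,0]>120);m[:,:350]=0;m[:,470:]=0;y,xx=np.nonzero(m);y,xx=y[y<210],xx[y<210];e=xx.max();b=y[(xx>e-6)&(xx<e-1)].max()
def pl(f,uv,out):
    o,r=ray(f,uv);return sl(o+r*((out-(o-O)@nrm)/(r@nrm)))
print('tip',e,b,'bottom',pl('wrist11',(e-.5,b+.5),.0206),'mid ~ +2.0mm')
```

```text
t 25.8 q [-0.3401  0.5621  2.2963  2.9362  0.7685 -1.5051] tcp [ 0.5853 -0.0448  0.2153] slope/y/out [ 0.2065 -0.075   0.073 ] rot still (deg) [ 0.0043 -0.0127 -0.0127] F [-0.0119 -0.2884  0.0188] F up,y,out 0.03562581581485535 -0.28614650891669224 -0.024194389813006256
red [(187, np.int64(221)), (188, np.int64(222)), (189, np.int64(221)), (190, np.int64(222)), (191, np.int64(222)), (192, np.int64(221)), (193, np.int64(222)), (194, np.int64(216))]
[(166, np.int64(161)), (167, np.int64(153)), (171, np.int64(164)), (172, np.int64(186)), (174, np.int64(167)), (175, np.int64(157)), (204, np.int64(108)), (206, np.int64(181))]
tip 432 194 bottom [ 0.2261 -0.1604  0.0206] mid ~ +2.0mm
```

Run:
```python
from h import *
def pl(f,uv,out):
    o,r=ray(f,uv);return sl(o+r*((out-(o-O)@nrm)/(r@nrm)))
v=[]
for f in('wrist9','wrist10','wrist11'):
    im=np.load(f'pics/{f}.npz')['im'].astype(int);R_,G,B=im[...,0],im[...,1],im[...,2]
    r=(R_>150)&(G<80)&(B<80);r[:,:370]=0;r[:,445:]=0
    g=(G>80)&(R_<60)&(B<110);g[:,:435]=0;g[:,475:]=0;g[:130]=0
    a=np.argwhere(r).mean(0)[::-1];b=np.argwhere(g).mean(0)[::-1]
    x=np.argwhere(r)[:,1].max();c=[q for q in range(x-12,x-2)];bot=np.mean([np.nonzero(r[:,q])[0].max() for q in c])+1;top=np.mean([np.nonzero(r[:,q])[0].min() for q in c])
    print(f,r.sum(),a,x,'tip rows',top,bot,'slope ptr',pl(f,a,.0206)[0],'tip bot/top',pl(f,(x-6,bot-.5),.0206)[0],pl(f,(x-6,top-.5),.0206)[0],'clip blob',b,pl(f,b,.0186)[0])
im=np.load('pics/wrist11.npz')['im'];c=cv2.resize(im[100:240,340:520,::-1],None,fx=4,fy=4,interpolation=cv2.INTER_NEAREST);cv2.imwrite('pics/c11.png',c)
```

```text
wrist9 495 [405.96767677 186.39393939] 433 tip rows 183.0 192.0 slope ptr 0.21659784437066712 tip bot/top 0.21374279477289052 0.21881981542492795 clip blob [452.52282158 160.92448133] 0.23048368622991455
wrist10 478 [407.79916318 187.65690377] 434 tip rows 184.0 193.1 slope ptr 0.2290305584374147 tip bot/top 0.22626752195900365 0.231418863870279 clip blob [451.07185123 183.37785292] 0.23109521159645513
wrist11 507 [405.73372781 188.98619329] 432 tip rows 185.1 195.0 slope ptr 0.22920343480616173 tip bot/top 0.22609665133150217 0.23170487987032873 clip blob [449.35299219 184.97571552] 0.2310703586042587
```

View pics/c11.png

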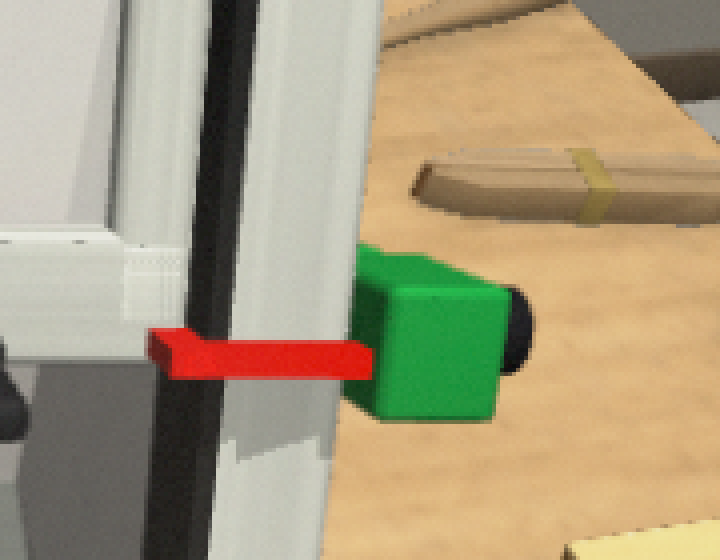

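The pointer's mid line is level with the clip's middle to about 1 mm, and the clip hasn't moved. I'll stop pushing and back off.

Call:
move_arm:
  targets:
    - {"dx":-0.6,"dy":0.1,"dz":0.7,"rx":0,"ry":0,"rz":0}
    - {"dx":-0.6,"dy":0.1,"dz":0.7,"rx":0,"ry":0,"rz":0}
    - {"dx":-0.6,"dy":0.1,"dz":0.7,"rx":0,"ry":0,"rz":0}
    - {"dx":-0.6,"dy":0.1,"dz":0.7,"rx":0,"ry":0,"rz":0}
    - {"dx":0,"dy":0,"dz":0,"rx":0,"ry":0,"rz":0}
    - {"dx":0,"dy":0,"dz":0,"rx":0,"ry":0,"rz":0}
    - {"dx":0,"dy":0,"dz":0,"rx":0,"ry":0,"rz":0}
    - {"dx":0,"dy":0,"dz":0,"rx":0,"ry":0,"rz":0}
    - {"dx":0,"dy":0,"dz":0,"rx":0,"ry":0,"rz":0}
    - {"dx":0,"dy":0,"dz":0,"rx":0,"ry":0,"rz":0}

```text
t: 27.1
tcp_pos: [0.5254, -0.0347, 0.2851]
tool_rot: [0.863, -0.076, 0.498, 0.044]
force: [0.0, 0.4, 0.9]
finger_gap: 0.0
gripper_force: 0.0
```

```bash
python3 -c "
from h import *
st();snap('top','top12.png');redtip('top12',295);print(order.sign_off())"
```

```text
t 27.1 q [-0.3821  0.3048  2.3745  2.8211  0.599  -1.4078] tcp [ 0.5254 -0.0347  0.2851] slope/y/out [ 0.2366 -0.0755  0.1605] rot still (deg) [-0.0045 -0.0326 -0.0199] F [0.0084 0.3852 0.8984] F up,y,out 0.7484790823506291 0.38089170044963255 0.5004301806113934
top12 red [307.1739 198.5652] [303 196  10   5  23]
top12 green [317.0685 196.1781] [314 189   7  14  73]
top12 green [384.7073 255.3293] [380 251  10  10  82]
the job is handed in; nothing more can be done
None
```

I pressed the extractor button first, then pushed the window up until the red pointer was about 1 mm below the middle of the green clip. The clip hasn't moved, the arm is clear of everything, and I handed the job in at about 27 s. The button press peaked at about 40 N through the fingertips.

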